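Roll the menu panel flush on its sloping stand

TASK

The five white strips of the menu panel stand a little proud of their sloping black stand. Take the hand roller from its steel rest, roll its rubber wheel across the panel, pressing steadily and square to the slope, until every strip is fully home, then stand the roller upright back on its rest and let go. Press only with the roller, never with the gripper, and do not bump the other things about.

Things in the scene. Friction and masses are not known exactly. Their poses are not given: they have to be found in the camera images.
- roller_grip (a point): Centre of the hand roller's wooden handle (32 mm along the roller's x, 26 mm along y, 72 mm high, so 36 mm above and below this point). z runs up the handle, x is the wheel's axle. The wheel's lowest line is 114 mm below this point, the fork's top 52 mm below. Grasp the handle from above, fingers closing along y (26 mm). The roller starts standing upright on its rest.
- roller: The whole hand roller, loose, 350 to 600 g, 150 mm tall, axes as for its handle; origin on its centre line at the wheel's lowest line. Steel fork 112 mm (x) by 60 mm (y) over a rubber wheel 48 mm across and 76 mm long (x). The fork's side plates, 14 mm thick at x = -49 and +49 mm, end in flat feet 12 mm above the wheel's lowest line.
- roller_wheel (a joint): Turn of the roller's wheel about its axle, rad, free both ways.
- dock: Steel roller rest, fixed, 150 x 110 mm; origin under its centre, on the table. Two rails along its y, 90 mm long, flat tops 22 mm up, 20 mm wide, at x = -55 and +55 mm; lips 30 mm high outside them leave 7 mm play each side. The roller stands with its side plates' feet on the rails, axle along the rest's x (either way round), handle centre 124 mm above the table.
- stand: Black sloping menu stand, fixed, base 150 x 236 mm, about 125 mm high at the back; origin at the centre of its underside on the table; x points from the low front edge to the high back edge, z up. Its top slopes up 30 degrees towards +x.
- panel_mid (a point): Centre of the panel's top surface when all strips are home, 85 mm above the table. x points up the slope, y level along the row of strips, z square out of the slope. The black frame around the strips lies at z = 0, flush with strips that are home: overall 140 mm (x) by 242 mm (y), 20 mm wide at each y end.
- strip1 (a joint): How far white strip 1 is pressed in, m: 0 stands 4 mm proud of the frame, 0.004 is home and flush. Strip 1 is centred at y = -80 mm of the panel, 38 mm wide in y, 112 mm long in x. Pushing it in takes about 7 N square to the slope; it stays where it is left.
- strip2 (a joint): How far white strip 2 is pressed in, m: 0 stands 4 mm proud of the frame, 0.004 is home and flush. Strip 2 is centred at y = -40 mm of the panel, 38 mm wide in y, 112 mm long in x. Pushing it in takes about 7 N square to the slope; it stays where it is left.
- strip3 (a joint): How far white strip 3 is pressed in, m: 0 stands 4 mm proud of the frame, 0.004 is home and flush. Strip 3 is centred at y = 0 mm of the panel, 38 mm wide in y, 112 mm long in x. Pushing it in takes about 7 N square to the slope; it stays where it is left.
- strip4 (a joint): How far white strip 4 is pressed in, m: 0 stands 4 mm proud of the frame, 0.004 is home and flush. Strip 4 is centred at y = 40 mm of the panel, 38 mm wide in y, 112 mm long in x. Pushing it in takes about 7 N square to the slope; it stays where it is left.
- strip5 (a joint): How far white strip 5 is pressed in, m: 0 stands 4 mm proud of the frame, 0.004 is home and flush. Strip 5 is centred at y = 80 mm of the panel, 38 mm wide in y, 112 mm long in x. Pushing it in takes about 7 N square to the slope; it stays where it is left.
- pitcher: Bystander, to be left alone: steel milk pitcher, 105 mm high, 84 mm wide; origin at the centre of its underside.
- portafilter: Bystander, to be left alone: steel and black portafilter, 145 mm handle, lying on the white tub; origin at the centre of its underside (its round basket).
- tamper: Bystander, to be left alone: steel coffee tamper, 80 mm high, 58 mm wide; origin at the centre of its underside.
- cups: Bystander, to be left alone: stack of white paper cups, 168 mm high, 84 mm wide; origin at the centre of its underside.
- bag: Bystander, to be left alone: kraft coffee bag standing up, 65 x 110 x 170 mm; origin at the centre of its underside.
- clip: Bystander, to be left alone: white plastic bag clip, 200 mm long, 12 to 16 mm high, lying flat; origin at the centre of its underside.
- demitasse: Bystander, to be left alone: white espresso cup, 55 mm high; origin at the centre of its underside.
- tub: Bystander: fixed white plastic tub, 160 x 130 x 50 mm, origin at the centre of its underside; it stands on the other side of the table from the roller rest.
Not all that is in view belongs to the job. Leave any red or turquoise look-alike of the roller alone.

How it is judged:
By the outcome, as a careful person would: the job done as asked, in the order asked, and still so for the second after the job is handed in, with the robot touching nothing.
It also fails if it takes over 56 s, if anything falls off the work surface, if the arm or the gripper's body presses on something with over 40 N, if the wrist force passes 120 N, or if a joint passes its speed limit or range.

ROBOT

A 6-joint arm with a two-finger parallel gripper is mounted at the origin on the work surface. World frame = base frame: x ahead of the robot, y to its left, z up, the work surface at z = 0. Lengths are in m, angles in degrees, forces in N, time in s.
With the tool pointing down it reaches from about 0.3 to 0.875 m from the base axis. Payload 6.4 kg.
Tool frame: the origin (TCP) lies on the centre line of the jaws, within the pads' length; the fingertips stand bot.finger_overhang ahead of it and the grasp point (between the pads) lies 2 mm behind it (bot.finger_overhang is the distance from the TCP to the fingertips, in m); x points along the fingers, z is the direction in which the jaws open and shut, and the axes are right-handed (so a half turn about x gives the same grasp; the last joint's range is limited). The gripper opens to 88 mm and grips with 3 to 60 N. Pads are 18 mm wide; open, the fingers measure 123 mm over their backs; the gripper's body (75 mm by 187 mm) begins 45 mm behind the grasp point.
Start: joints at [55.617, 10.359, 92.074, -0, 77.567, -11.82], TCP at [0.221, 0.531, 0.22] pointing down, gripper open.
Joint ranges: [-171.53, 171.53], [-51.25, 118.39], [17.06, 147.69], [-65.23, 245.23], [0, 150.52], [-178.68, 178.68]. Speed limits (degrees/s): [147.25, 147.25, 172.46, 180, 180, 180].

INTERFACE

Orientations are given as [roll, pitch, yaw] about the fixed x, y, z axes, in that order (R = Rz(yaw) Ry(pitch) Rx(roll)).
In Python, from bench import bot gives the robot as it stands.
- The arm moves only by the tool drive_tool, never from a script. Its arguments are lists of equal length, an entry for each row: "hand": the opening in per cent of the stroke, from 0 (shut) to 100 (fully open); "linear": the shift along the world's x, y, z in m, a list of three; "spin": the turn about the world's z in rad. A call has 1 to 12 rows; each row is the pose to reach, as a shift and turn from the pose measured when the call began; what a row does not reach only later rows make up. A row lasts 1/10 s, in which the tool goes at most 50 mm and 8.59 degrees, less where a joint would pass 70% of its speed; a pose out of reach is approached as far as the arm can. A call with a gripper value outside its range is refused whole. The fingers move at their own pace and stop on an object; "squeeze" is the grip in N (left out, the last holds). Time passes only in rows, so rows that repeat a pose let the fingers close. It gives the time, the measured TCP pose, the force and the opening at its end, in the units of the state.
- bot.get_state(): the state, without advancing time (a new reading comes with each control period).
- bot.camera(name): name is "scene" or "top" or "wrist"; returns the picture (480x640x3 uint8, red, green, blue); there is no depth.
- bot.get_calibration(name): a dict with "fx", "fy", "cx", "cy" (pixels), "distortion" ([k1, k2, p1, p2, k3] as OpenCV has them; the pictures are not rectified), "R" (3x3) and "t" (3): a world point X has camera coordinates R X + t. Camera axes: x right, y down, z forward; pixel columns grow to the right and rows downward; lengths in m; the calibration is good to about 2 mm. A picture is of the moment at which its call begins: read the wrist's pose just before it. get_calibration takes no time and is no camera call; for the wrist camera it gives the pose at the moment of the call.
- bot.finish_job(): hands the job in, once; it reports no verdict.
The state is a dict: "time_s": time; "joint_pos": joint angles; "dq": joint speeds; "effort": joint torques, N m; "eef_pos": TCP position; "ee_rot": TCP orientation; "wrist_force": force on the tool from outside, world axes, zero at the start; "ft_torque": the same for the moment, N m; "finger_gap": finger opening in m.
Only numpy, scipy, OpenCV 4.12 (cv2) and the standard library are available. Lean on these libraries where they do the work, as an engineer would, in place of code of your own. Each camera call takes 0.05 s, during which the arm holds its last target. There are 200 camera calls.

## Working session

There is one attempt and no reset: what is moved stays moved. The work goes in short steps, Python scripts to look and compute and a tool call to move; the robot and the scene stay as the last step left them, time stands still between calls to the robot, and variables do not carry over. Pictures are saved under pics/ and viewed, about 8 in all and at most 12, crops included, and the job is handed in when it is done.

Besides the shell and the picture viewer there is one more tool, called after ">>>" as name(argument=value, ...), one argument or row to a line, values as JSON. drive_tool: Moves the arm, as the interface text tells. Its arguments: {"type":"object","properties":{"hand":{"type":"array"},"linear":{"type":"array"},"spin":{"type":"array"},"squeeze":{"type":"number"}},"required":["hand","linear","spin"]}

```bash
mkdir -p pics; ls; python3 - <<'E'
from bench import bot
import cv2
s=bot.get_state();print(s);print(bot.finger_overhang)
for n in("scene","top"):
    im=bot.camera(n);cv2.imwrite(f"pics/{n}0.png",im[:,:,::-1]);c=bot.get_calibration(n);print(n,c)
E
```

```text
pics
{'time_s': 0.0, 'joint_pos': array([ 5.56144981e+01,  1.03990633e+01,  9.21304399e+01, -1.28933917e-03,
        7.75695019e+01, -1.18188470e+01]), 'dq': array([ 0.05173219, -0.017552  , -0.02773607, -0.06427328,  0.11692236,
       -0.0651609 ]), 'effort': array([ 7.73860438e-05, -4.33854997e+01, -3.41855514e+01,  7.03036948e-02,
        3.82711657e-02, -1.17815248e-04]), 'eef_pos': array([0.22031162, 0.53050373, 0.21924822]), 'ee_rot': array([ 168.90950379,   89.90098682, -123.6568725 ]), 'wrist_force': array([ 0.51807888, -0.30151366,  0.02209691]), 'ft_torque': array([-0.00486254,  0.00228666, -0.06105436]), 'finger_gap': 0.08782259882191765}
0.017
scene {'fx': 609.0297334359873, 'fy': 609.0297334359873, 'cx': 313.67224450927245, 'cy': 231.3843843708011, 'distortion': array([-0.15919738,  0.        ,  0.        ,  0.        ,  0.        ]), 'R': array([[-0.21923128,  0.97566629, -0.00359725],
       [ 0.67003908,  0.14787507, -0.727448  ],
       [-0.70921454, -0.16188966, -0.68615339]]), 't': array([ 0.10638449, -0.27171492,  1.76935897])}
top {'fx': 440.60061626509315, 'fy': 440.60061626509315, 'cx': 324.70360130949837, 'cy': 236.92122266659743, 'distortion': array([-0.09538946,  0.        ,  0.        ,  0.        ,  0.        ]), 'R': array([[-0.02787482, -0.99919198, -0.02895484],
       [-0.98975744,  0.03164561, -0.13920761],
       [ 0.14001142,  0.02477788, -0.98983982]]), 't': array([0.0275037 , 0.50262527, 1.22561976])}
```

View pics/scene0.png

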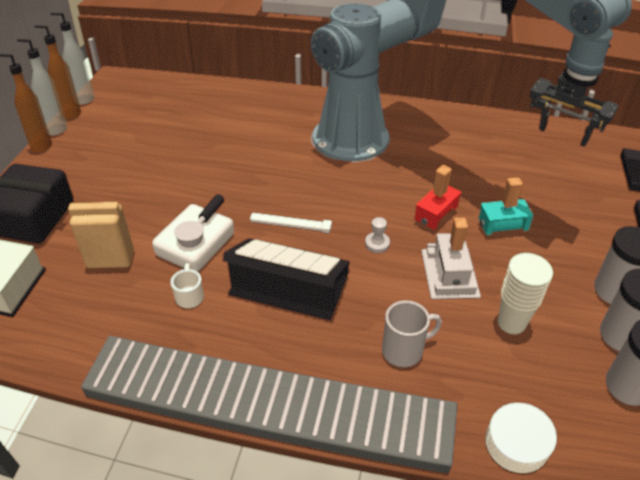

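View pics/top0.png

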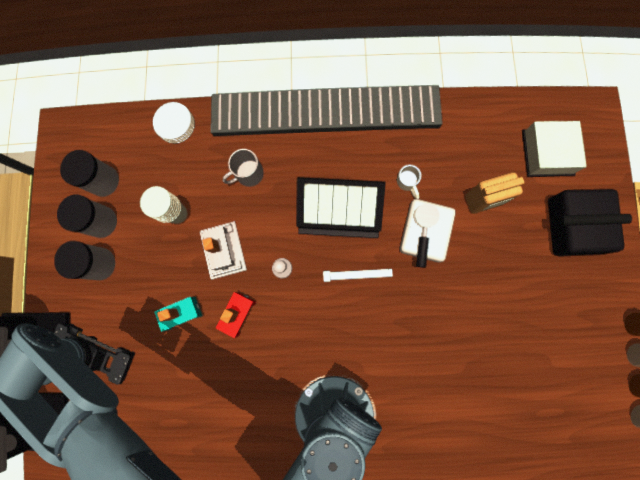

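Roller and its look-alikes:
- Steel roller on the pale rest, handle at top (209,244) and scene (459,235). It is the one that fits, being steel and on a rest.
- Red one, at top (235,315) and scene (438,205).
- Turquoise one, at top (178,313) and scene (505,212).

The stand is at top (340,207), with its tall face toward the scene camera, so it slopes down toward the robot.

```bash
cat > h.py <<'E'
import numpy as np, cv2
from bench import bot
def ray(c,uv):
    K=np.array([[c['fx'],0,c['cx']],[0,c['fy'],c['cy']],[0,0,1.]])
    p=cv2.undistortPoints(np.float64(uv).reshape(-1,1,2),K,np.array(c['distortion']))[:,0]
    d=np.c_[p,np.ones(len(p))]@c['R']; return -c['R'].T@c['t'],d
def onz(c,uv,z):
    o,d=ray(c,uv); z=np.broadcast_to(z,len(d)); return o+d*((z-o[2])/d[:,2])[:,None]
def proj(c,X):
    K=np.array([[c['fx'],0,c['cx']],[0,c['fy'],c['cy']],[0,0,1.]])
    return cv2.projectPoints(np.float64(X).reshape(-1,1,3),cv2.Rodrigues(c['R'])[0],c['t'],K,np.array(c['distortion']))[0][:,0]
def blobs(m,amin=30):
    cs,_=cv2.findContours(m.astype(np.uint8)*255,cv2.RETR_EXTERNAL,cv2.CHAIN_APPROX_NONE)
    return [k for k in cs if cv2.contourArea(k)>amin]
def tri(a,b):
    (o1,d1),(o2,d2)=a,b
    d1=d1/np.linalg.norm(d1);d2=d2/np.linalg.norm(d2)
    s=np.linalg.lstsq(np.c_[d1,-d2],o2-o1,rcond=None)[0]
    p,q=o1+s[0]*d1,o2+s[1]*d2; return (p+q)/2,np.linalg.norm(p-q)
E
python3 - <<'E'
from h import *
im=cv2.imread('pics/top0.png');c=bot.get_calibration('top')
hsv=cv2.cvtColor(im,cv2.COLOR_BGR2HSV)
roi=np.zeros(im.shape[:2],bool);roi[170:245,290:392]=1
w=(hsv[...,2]>140)&(hsv[...,1]<70)&roi
w=cv2.morphologyEx(w.astype(np.uint8),cv2.MORPH_CLOSE,np.ones((5,5)))
for k in blobs(w):
    r=cv2.minAreaRect(k);B=cv2.boxPoints(r);B=B[np.argsort(B[:,1])]
    q=cv2.approxPolyDP(k,5,True)[:,0];print('quad',q.tolist())
    P=onz(c,B,[.1165,.1165,.0605,.0605]);print(B,P,P.mean(0))
    print('sides',np.linalg.norm(P[0,:2]-P[1,:2]),np.linalg.norm(P[:2].mean(0)-P[2:].mean(0)))
roi[:]=0;roi[215:285,190:255]=1
d=(hsv[...,2]>120)&(hsv[...,1]<80)&roi
for k in blobs(d,200):
    r=cv2.minAreaRect(k);print('dock',r,onz(c,cv2.boxPoints(r),.01))
o=(hsv[...,0]>5)&(hsv[...,0]<22)&(hsv[...,1]>150)&(hsv[...,2]>150)&roi
for k in blobs(o,20):print('handle',cv2.minAreaRect(k),cv2.boundingRect(k),onz(c,[cv2.minAreaRect(k)[0]],.16))
a=cv2.resize(im[215:285,190:260],None,fx=8,fy=8,interpolation=cv2.INTER_CUBIC)
s=cv2.imread('pics/scene0.png');b=cv2.resize(s[200:305,415:490],(400,560),interpolation=cv2.INTER_CUBIC)
cv2.imwrite('pics/crop1.png',cv2.resize(np.hstack([a,b]),None,fx=.8,fy=.8))
E
```

```text
quad [[305, 184], [304, 222], [373, 226], [376, 187]]
[[304.1754  182.84308]
 [376.5077  186.86154]
 [301.9754  222.44308]
 [374.30768 226.46155]] [[ 0.64271774  0.06235292  0.1165    ]
 [ 0.62461522 -0.13418649  0.1165    ]
 [ 0.54301361  0.0748504   0.0605    ]
 [ 0.52489928 -0.12831731  0.0605    ]] [ 0.58381146 -0.03132512  0.0885    ]
sides 0.1973713211034349 0.11472761339787198
dock ((222.38238525390625, 250.0294189453125), (50.68994140625, 37.107948303222656), 75.96376037597656) [[0.53984607 0.38891329 0.01      ]
 [0.5632695  0.28010334 0.01      ]
 [0.4164214  0.24373421 0.01      ]
 [0.39290866 0.35055283 0.01      ]]
handle ((207.5, 243.5), (11.0, 9.0), 90.0) (203, 238, 10, 12) [[0.47806912 0.31568241 0.16      ]]
```

View pics/crop1.png

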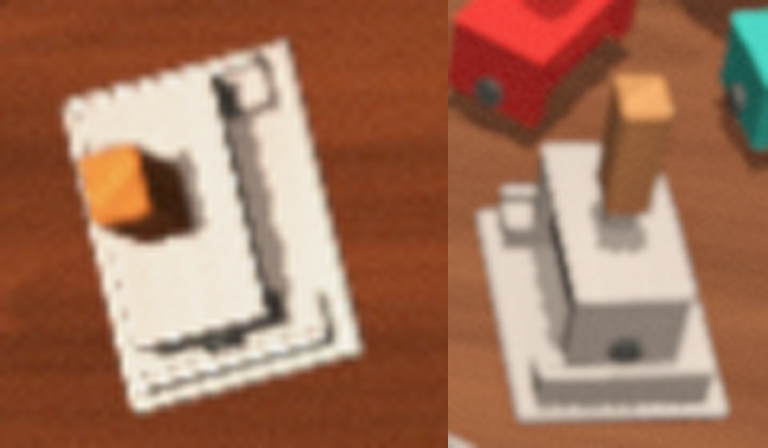

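The crop confirms the steel roller with its wooden handle standing on the pale rest, axle along the rest's long side. Next I work out the spin and take a closer look from above.

```bash
python3 - <<'E'
from h import *
from scipy.spatial.transform import Rotation as R
s=bot.get_state();M=R.from_euler('xyz',s['ee_rot'],degrees=True).as_matrix()
print(M.round(3),'closing yaw',np.degrees(np.arctan2(M[1,2],M[0,2])))
c=bot.get_calibration('wrist');C=-c['R'].T@c['t'];print('cam in tool',M.T@(C-s['eef_pos']),'axis',M.T@c['R'][2],c['fx'])
t=bot.get_calibration('top')
for n,uv,z in(('cups',(160,203),.168),('tamper',(281,267),.08),('clip',(358,275),.01),('pitcher',(246,166),.105)):print(n,onz(t,[uv],z))
E
```

```text
[[-0.001 -0.923  0.384]
 [-0.001  0.384  0.923]
 [-1.     0.    -0.001]] closing yaw 67.43886542256767
cam in tool [-0.16393285  0.06565345 -0.00057474] axis [ 0.96633924 -0.25726919 -0.00101712] 340.47911442815524
cups [[0.58936163 0.44377205 0.168     ]]
tamper [[0.41739936 0.1336679  0.08      ]]
clip [[ 0.39294182 -0.07980534  0.01      ]]
pitcher [[0.70065985 0.22522724 0.105     ]]
```

>>> drive_tool(
  hand=[100,100,100,100,100,100,100,100,100,100,100,100],
  linear=[
    [0.02,-0.015,0.01],
    [0.05,-0.04,0.02],
    [0.08,-0.065,0.03],
    [0.11,-0.09,0.03],
    [0.14,-0.115,0.03],
    [0.17,-0.14,0.03],
    [0.2,-0.165,0.03],
    [0.225,-0.19,0.03],
    [0.245,-0.205,0.03],
    [0.256,-0.214,0.03],
    [0.258,-0.215,0.03],
    [0.258,-0.215,0.03],
  ],
  spin=[0.05,0.13,0.21,0.29,0.37,0.45,0.53,0.6,0.64,0.64,0.64,0.64],
)

```text
time_s: 1.3
eef_pos: [0.4779, 0.3159, 0.249]
ee_rot: [134.8, 89.9, -121.2]
wrist_force: [0.4, 0.0, 1.0]
finger_gap: 0.0883
```

```bash
python3 - <<'E'
from h import *
s=bot.get_state();c=bot.get_calibration('wrist')
im=bot.camera('wrist');cv2.imwrite('pics/w1.png',im[:,:,::-1]);print(s['eef_pos'],s['time_s'])
np.savez('w1.npz',**{k:np.array(v) for k,v in c.items()})
print(proj(c,[[.478,.3157,.16],[.478,.3157,.072]]))
E
```

```text
[0.47785894 0.31591956 0.24900007] 1.3
[[320.47798655 240.04493925]
 [320.48783632 218.26566588]]
```

View pics/w1.png

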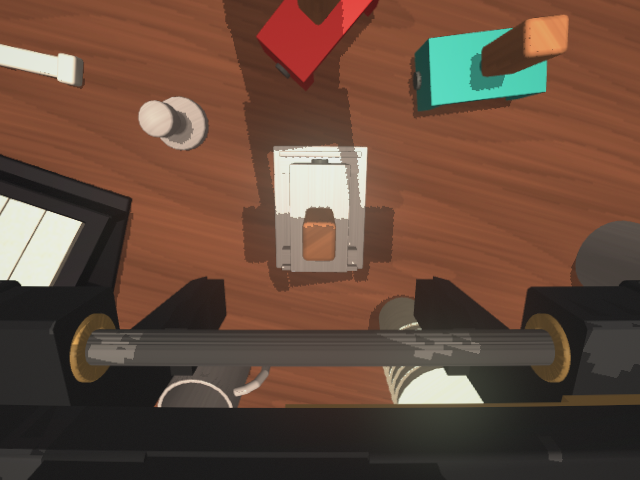

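The wrist view shows the handle top centred at about (319,241), against a predicted (320,240), with the rest square in the image. So the alignment is good; descend and grip.

>>> drive_tool(
  hand=[100,100,100,100,100,100,100,45,20,20,20,20],
  linear=[
    [0,0,-0.025],
    [0,0,-0.055],
    [0,0,-0.085],
    [0,0,-0.11],
    [0,0,-0.122],
    [0,0,-0.126],
    [0,0,-0.126],
    [0,0,-0.126],
    [0,0,-0.126],
    [0,0,-0.126],
    [0,0,-0.126],
    [0,0,-0.126],
  ],
  spin=[0,0,0,0,0,0,0,0,0,0,0,0],
  squeeze=20,
)

```text
time_s: 2.55
eef_pos: [0.4777, 0.3163, 0.1234]
ee_rot: [153.2, 89.9, -102.7]
wrist_force: [0.3, 0.5, 0.2]
finger_gap: 0.0502
```

>>> drive_tool(
  hand=[20,20,20,20,20,20,20,20],
  linear=[
    [0,0,0],
    [0,0,0],
    [0,0,0],
    [0,0,0],
    [0,0,0.005],
    [0,0,0.015],
    [0,0,0.03],
    [0,0,0.03],
  ],
  spin=[0,0,0,0,0,0,0,0],
  squeeze=30,
)

```text
time_s: 3.35
eef_pos: [0.4794, 0.317, 0.1565]
ee_rot: [-95.1, 89.8, 9.0]
wrist_force: [-0.5, 1.1, -3.2]
finger_gap: 0.026
```

>>> drive_tool(
  hand=[20,20,20,20,20,20,20,20,20,20,20,20],
  linear=[
    [0,0,0.035],
    [0,0,0.075],
    [0.01,-0.02,0.098],
    [0.024,-0.055,0.1],
    [0.038,-0.09,0.1],
    [0.052,-0.125,0.1],
    [0.066,-0.16,0.1],
    [0.08,-0.195,0.1],
    [0.094,-0.23,0.1],
    [0.103,-0.257,0.1],
    [0.107,-0.268,0.1],
    [0.107,-0.268,0.1],
  ],
  spin=[0,0,-0.04,-0.09,-0.14,-0.19,-0.24,-0.29,-0.33,-0.337,-0.337,-0.337],
  squeeze=30,
)

```text
time_s: 4.55
eef_pos: [0.5866, 0.0478, 0.2564]
ee_rot: [-95.1, 89.8, -10.4]
wrist_force: [-1.3, 0.5, -4.0]
finger_gap: 0.0258
```

```bash
python3 - <<'E'
from h import *
s=bot.get_state();c=bot.get_calibration('wrist');im=bot.camera('wrist')[:,:,::-1].copy();sc=bot.camera('scene')[:,:,::-1]
cv2.imwrite('pics/w2.png',np.vstack([im[:420],cv2.resize(sc[130:330,200:520],(640,400))])[::1][:820]);print(s)
m=cv2.imread('pics/w2.png');cv2.imwrite('pics/w2.png',cv2.resize(m,None,fx=.72,fy=.72))
E
```

```text
{'time_s': 4.55, 'joint_pos': array([-6.88206531e+00,  1.02887972e+01,  8.79154653e+01, -1.50628460e-02,
        8.15538783e+01, -9.15532028e+01]), 'dq': array([ 2.52129657, -0.63792957,  0.84240346,  1.21165196,  0.47064187,
        1.10300634]), 'effort': array([ -1.70984242, -46.40068531, -37.64993191,  -0.32365261,
        -0.06716731,  -0.21413192]), 'eef_pos': array([0.58664358, 0.0477631 , 0.25643726]), 'ee_rot': array([-95.08058077,  89.75768198, -10.40726228]), 'wrist_force': array([-1.31298253,  0.502288  , -4.04077915]), 'ft_torque': array([-0.0120686 , -0.0471273 ,  0.00554118]), 'finger_gap': 0.02580031379883921}
```

View pics/w2.png

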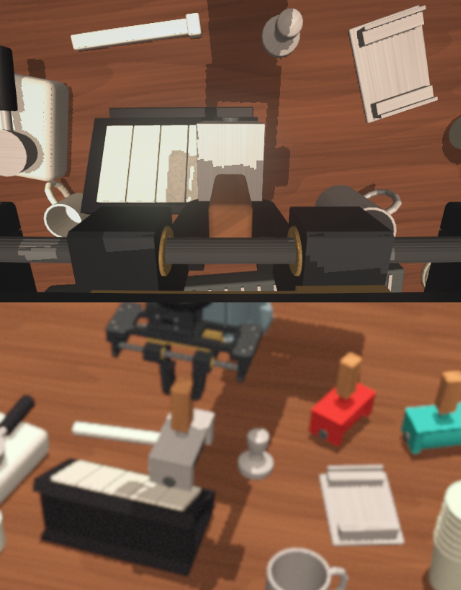

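The wrist and scene views show the roller upright over strip 5, which is the end strip nearest the rest, with the rest empty. Lower it until the uphill wheel end touches.

>>> drive_tool(
  hand=[20,20,20,20,20],
  linear=[
    [0,0.001,-0.015],
    [0,0.001,-0.028],
    [0,0.001,-0.033],
    [0,0.001,-0.035],
    [0,0.001,-0.036],
  ],
  spin=[0,0,0,0,0],
  squeeze=12,
)

```text
time_s: 5.15
eef_pos: [0.5857, 0.0513, 0.22]
ee_rot: [-79.4, 89.8, 5.5]
wrist_force: [-0.9, 0.6, -3.4]
finger_gap: 0.0261
```

>>> drive_tool(
  hand=[20,20,20,20],
  linear=[
    [0,-0.001,-0.001],
    [0,-0.001,-0.002],
    [0,-0.001,-0.003],
    [0,-0.001,-0.003],
  ],
  spin=[0,0,0,0],
  squeeze=12,
)

```text
time_s: 5.55
eef_pos: [0.5862, 0.0502, 0.2179]
ee_rot: [-84.5, 89.7, 0.3]
wrist_force: [-2.1, 0.3, 2.3]
finger_gap: 0.0257
```

>>> drive_tool(
  hand=[20,20,20,20,20,20],
  linear=[
    [-0.005,0.0005,-0.002],
    [-0.01,0.001,-0.004],
    [-0.0145,0.0015,-0.0065],
    [-0.019,0.002,-0.009],
    [-0.024,0.002,-0.0115],
    [-0.0285,0.0025,-0.0143],
  ],
  spin=[0,0,0,0,0,0],
  squeeze=10,
)

```text
time_s: 6.15
eef_pos: [0.557, 0.0528, 0.2033]
ee_rot: [-83.1, 89.8, 1.8]
wrist_force: [-2.9, 0.6, 4.3]
finger_gap: 0.0259
```

```bash
python3 - <<'E'
from h import *
s=bot.get_state();im=bot.camera('scene')[:,:,::-1];print(s['eef_pos'],s['wrist_force'],s['ft_torque'])
cv2.imwrite('pics/s3.png',cv2.resize(im[150:320,210:400],None,fx=3.2,fy=3.2))
E
```

```text
[0.55704275 0.05278893 0.20333402] [-2.925844    0.55820407  4.25850663] [0.09819091 0.39687668 0.0360576 ]
```

View pics/s3.png

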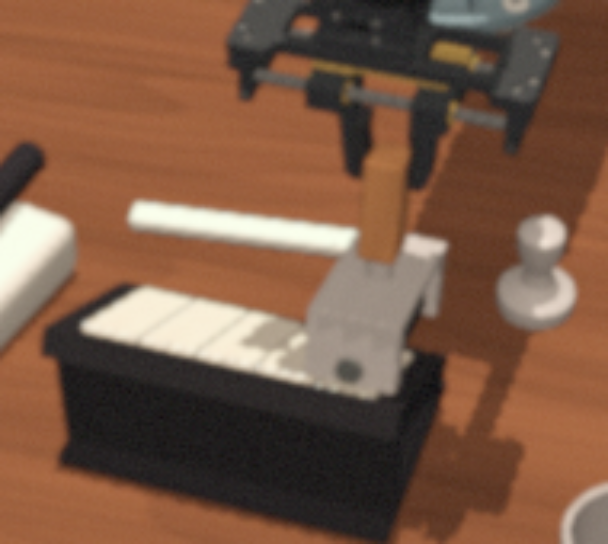

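>>> drive_tool(
  hand=[20,20,20,20,20,20],
  linear=[
    [-0.0045,0.0005,-0.003],
    [-0.0085,0.001,-0.006],
    [-0.0125,0.001,-0.0095],
    [-0.0165,0.0015,-0.013],
    [-0.0205,0.002,-0.0165],
    [-0.024,0.002,-0.0205],
  ],
  spin=[0,0,0,0,0,0],
  squeeze=10,
)

```text
time_s: 6.8
eef_pos: [0.5308, 0.0552, 0.1819]
ee_rot: [-14.8, 90.0, 70.0]
wrist_force: [-7.4, 0.5, 7.3]
finger_gap: 0.0259
```

```bash
python3 - <<'E'
from h import *
s=bot.get_state();im=bot.camera('scene')[:,:,::-1];print(s['eef_pos'],s['wrist_force'],s['ft_torque'],s['finger_gap'])
c=bot.get_calibration('scene');g=s['eef_pos']+[0,0,.002];u=np.array([.9959,-.0906,0])
for t in(0,15,30):
    n=-np.sin(np.radians(t))*u+np.cos(np.radians(t))*np.array([0,0,1.])
    x=np.cos(np.radians(t))*u+np.sin(np.radians(t))*np.array([0,0,1.]);v=np.array([.0906,.9959,0])
    print(t,proj(c,[g+.0346*n, g-.053*n+.056*x+.03*v,g-.053*n+.056*x-.03*v,g-.1034*n+.056*x-.03*v]).round(1).tolist())
cv2.imwrite('pics/s4.png',cv2.resize(im[170:320,240:400],None,fx=4,fy=4,interpolation=cv2.INTER_CUBIC))
E
```

```text
[0.53081298 0.05523393 0.18192   ] [-7.43445064  0.46972737  7.29815555] [0.15473251 1.11437342 0.02296876] 0.025893119120037382
0 [[334.9, 198.4], [340.4, 250.8], [312.6, 244.5], [312.7, 261.4]]
15 [[336.2, 196.2], [339.0, 249.0], [310.7, 242.7], [309.0, 263.6]]
30 [[337.3, 195.0], [338.2, 244.8], [309.6, 238.4], [305.9, 262.1]]
```

View pics/s4.png

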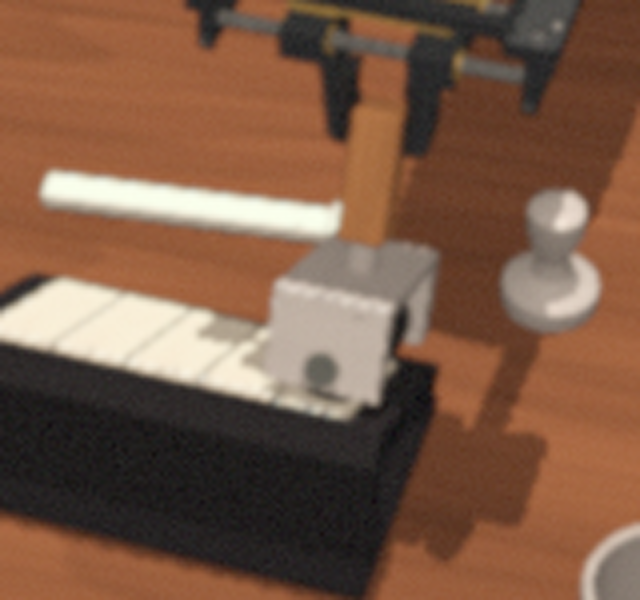

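>>> drive_tool(
  hand=[20,20,20,20,20],
  linear=[
    [-0.0025,0,-0.002],
    [-0.0045,0.0005,-0.004],
    [-0.0065,0.0005,-0.006],
    [-0.009,0.001,-0.0085],
    [-0.009,0.001,-0.0085],
  ],
  spin=[0,0,0,0,0],
  squeeze=10,
)

```text
time_s: 7.35
eef_pos: [0.5217, 0.0563, 0.174]
ee_rot: [-70.9, 89.9, 14.0]
wrist_force: [-3.5, -0.4, 10.2]
finger_gap: 0.0257
```

```bash
cat > tilt.py <<'E'
from h import *
s=bot.get_state();im=bot.camera('scene')[:,:,::-1].copy();print(s['time_s'],s['eef_pos'],s['wrist_force'],s['ft_torque'])
c=bot.get_calibration('scene');g=s['eef_pos']+[0,0,.002];u=np.array([.9959,-.0906,0])
U=np.array([.8625,-.0785,.5]);N=np.array([-.498,.0453,.866]);V=np.array([.0906,.9959,0])
r=g-[.5858,-.0315,.085];print('panel coords',r@U,r@V,r@N-.1154)
big=cv2.resize(im[170:320,200:400],None,fx=4,fy=4,interpolation=cv2.INTER_CUBIC)
for t,col in((15,(0,0,255)),(30,(0,255,0))):
    n=-np.sin(np.radians(t))*u+np.cos(np.radians(t))*np.array([0,0,1.])
    x=np.cos(np.radians(t))*u+np.sin(np.radians(t))*np.array([0,0,1.])
    P=proj(c,[g-a*n+.056*x+b*.03*V for a,b in((.053,1),(.053,-1),(.1034,-1),(.1034,1))])
    cv2.polylines(big,[np.int32((P-[200,170])*4+2)],True,col,1)
import sys;cv2.imwrite(sys.argv[1],big)
E
python3 tilt.py pics/s5.png
```

```text
7.35 [0.52170126 0.05629154 0.17399058] [-3.51330542 -0.42327835 10.19705051] [0.0927568  0.59960746 0.02556429]
panel coords -0.016681508744837252 0.0816242532491766 -0.0007040296806764268
```

View pics/s5.png

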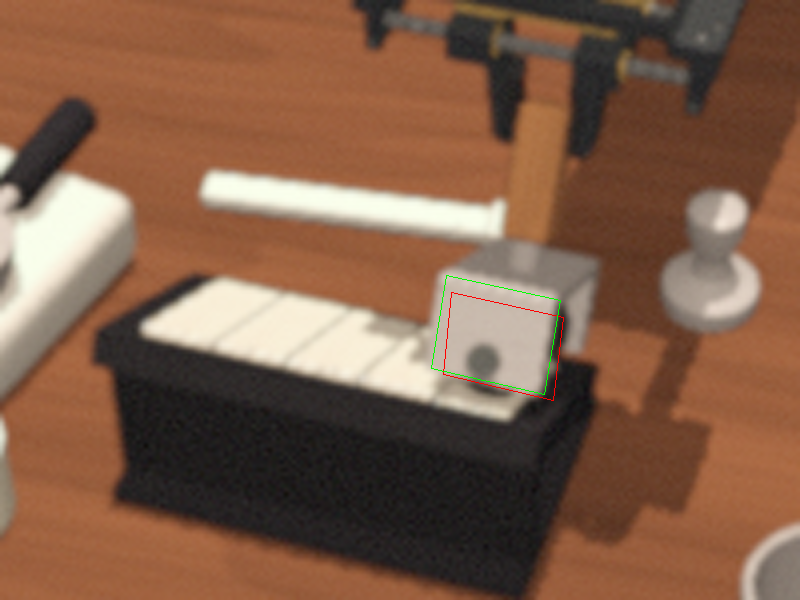

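The fork face matches the green (30°) outline, so the roller is now square to the slope. Tighten the grip, lift a little and shift about 15 mm up the slope to centre the wheel.

>>> drive_tool(
  hand=[20,20,20,20,20,20,20,20,20],
  linear=[
    [0,0,0],
    [0,0,0],
    [0,0,0],
    [-0.002,0,0.0035],
    [-0.004,0.0005,0.007],
    [0.0025,0,0.011],
    [0.009,-0.001,0.0145],
    [0.009,-0.001,0.0145],
    [0.009,-0.001,0.0145],
  ],
  spin=[0,0,0,0,0,0,0,0,0],
  squeeze=50,
)

```text
time_s: 8.3
eef_pos: [0.531, 0.0552, 0.1884]
ee_rot: [-67.4, 89.9, 17.4]
wrist_force: [-0.2, -0.2, -3.8]
finger_gap: 0.0257
```

>>> drive_tool(
  hand=[20,20,20,20,20,20],
  linear=[
    [0.002,0,-0.0035],
    [0.003,0,-0.005],
    [0.004,-0.0005,-0.007],
    [0.0045,-0.0005,-0.008],
    [0.005,-0.0005,-0.0085],
    [0.005,-0.0005,-0.0085],
  ],
  spin=[0,0,0,0,0,0],
  squeeze=50,
)

```text
time_s: 8.9
eef_pos: [0.5359, 0.0548, 0.1819]
ee_rot: [-73.2, 89.9, 11.7]
wrist_force: [-6.6, 0.5, 11.1]
finger_gap: 0.0259
```

>>> drive_tool(
  hand=[20,20,20,20,20,20,20,20,20,20,20,20],
  linear=[
    [0.0015,0,-0.0025],
    [0.001,-0.005,-0.0025],
    [0.0005,-0.01,-0.0025],
    [0,-0.015,-0.0025],
    [-0.0005,-0.02,-0.0025],
    [-0.001,-0.025,-0.0025],
    [-0.0013,-0.03,-0.0025],
    [-0.0017,-0.035,-0.0025],
    [-0.0022,-0.04,-0.0025],
    [-0.0026,-0.045,-0.0025],
    [-0.003,-0.05,-0.0025],
    [-0.0035,-0.055,-0.0025],
  ],
  spin=[0,0,0,0,0,0,0,0,0,0,0,0],
  squeeze=50,
)

```text
time_s: 10.1
eef_pos: [0.532, 0.0004, 0.182]
ee_rot: [-14.4, 89.9, 70.5]
wrist_force: [-10.9, 5.8, 16.4]
finger_gap: 0.0258
```

>>> drive_tool(
  hand=[20,20,20,20,20,20,20,20,20,20,20,20],
  linear=[
    [0.001,-0.005,-0.0025],
    [0.0006,-0.01,-0.0025],
    [0.0002,-0.015,-0.0025],
    [-0.0002,-0.02,-0.0025],
    [-0.0007,-0.025,-0.0025],
    [-0.0011,-0.03,-0.0025],
    [-0.0016,-0.035,-0.0025],
    [-0.002,-0.04,-0.0025],
    [-0.0025,-0.045,-0.0025],
    [-0.003,-0.05,-0.0025],
    [-0.0034,-0.055,-0.0025],
    [-0.0039,-0.06,-0.0025],
  ],
  spin=[0,0,0,0,0,0,0,0,0,0,0,0],
  squeeze=50,
)

```text
time_s: 11.3
eef_pos: [0.5273, -0.0598, 0.1822]
ee_rot: [51.1, 89.9, 136.0]
wrist_force: [-13.5, 1.7, 17.4]
finger_gap: 0.0256
```

```bash
python3 tilt.py pics/s6.png
```

```text
11.3 [ 0.52726875 -0.05975784  0.18222642] [-13.51162603   1.66373844  17.44705411] [ 0.46059514  2.49436492 -0.03660067]
panel coords 0.0013482461171466231 -0.033444915917306514 -0.001601442915379378
```

>>> drive_tool(
  hand=[20,20,20,20,20,20,20,20,20,20,20,20],
  linear=[
    [0.0009,-0.005,-0.0022],
    [0.0005,-0.01,-0.0022],
    [0.0001,-0.015,-0.0022],
    [-0.0003,-0.02,-0.0022],
    [-0.0008,-0.025,-0.0022],
    [-0.0012,-0.03,-0.0022],
    [-0.0017,-0.035,-0.0022],
    [-0.0021,-0.04,-0.0022],
    [-0.0026,-0.045,-0.0022],
    [-0.003,-0.05,-0.0022],
    [-0.0033,-0.053,-0.0022],
    [-0.0033,-0.053,-0.0022],
  ],
  spin=[0,0,0,0,0,0,0,0,0,0,0,0],
  squeeze=50,
)

```text
time_s: 12.55
eef_pos: [0.5227, -0.1145, 0.1825]
ee_rot: [116.4, 89.8, -158.6]
wrist_force: [-12.4, 0.6, 16.1]
finger_gap: 0.0254
```

```bash
python3 tilt.py pics/s7.png
```

```text
12.55 [ 0.52273464 -0.11451615  0.18247886] [-12.41472711   0.60948179  16.0712906 ] [ 0.07052695  2.57150093 -0.04621877]
panel coords 0.001862322206729633 -0.08838950377920518 -0.0016053841807650293
```

One pass is complete. Roll back over all five strips under the same pressure.

>>> drive_tool(
  hand=[20,20,20,20,20,20,20,20,20,20,20,20],
  linear=[
    [0.0017,0.007,-0.002],
    [0.0023,0.014,-0.002],
    [0.0029,0.021,-0.002],
    [0.0035,0.028,-0.002],
    [0.0042,0.035,-0.002],
    [0.0048,0.042,-0.002],
    [0.0055,0.049,-0.002],
    [0.0061,0.056,-0.002],
    [0.0067,0.063,-0.002],
    [0.0074,0.07,-0.002],
    [0.008,0.077,-0.002],
    [0.0086,0.084,-0.002],
  ],
  spin=[0,0,0,0,0,0,0,0,0,0,0,0],
  squeeze=50,
)

```text
time_s: 13.8
eef_pos: [0.5302, -0.0305, 0.1825]
ee_rot: [117.1, 89.6, -158.0]
wrist_force: [-12.5, 1.2, 14.2]
finger_gap: 0.0253
```

>>> drive_tool(
  hand=[20,20,20,20,20,20,20,20,20,20,20,20],
  linear=[
    [0.0017,0.007,-0.002],
    [0.0023,0.014,-0.002],
    [0.0029,0.021,-0.002],
    [0.0035,0.028,-0.002],
    [0.0042,0.035,-0.002],
    [0.0048,0.042,-0.002],
    [0.0055,0.049,-0.002],
    [0.0061,0.056,-0.002],
    [0.0067,0.063,-0.002],
    [0.0074,0.07,-0.002],
    [0.008,0.077,-0.002],
    [0.0086,0.084,-0.002],
  ],
  spin=[0,0,0,0,0,0,0,0,0,0,0,0],
  squeeze=50,
)

```text
time_s: 15.0
eef_pos: [0.5378, 0.0538, 0.1827]
ee_rot: [114.0, 89.5, -161.1]
wrist_force: [-11.5, 0.7, 14.5]
finger_gap: 0.0258
```

```bash
python3 tilt.py pics/s8.png
```

```text
15.0 [0.5378053  0.05384366 0.18268389] [-11.50264415   0.72782258  14.4621465 ] [ 0.08237664  2.27135813 -0.15903328]
panel coords 0.00174703948716802 0.08064543271273054 -0.0013063257730868
```

>>> drive_tool(
  hand=[20,20,20,20,20,20,20,20,20,20,20],
  linear=[
    [-0.005,0,0.009],
    [-0.01,0.001,0.017],
    [-0.015,0.001,0.026],
    [-0.015,0.001,0.045],
    [-0.015,0.001,0.065],
    [-0.015,0.001,0.075],
    [-0.015,0.001,0.078],
    [-0.015,0.001,0.078],
    [-0.015,0.001,0.078],
    [-0.015,0.001,0.078],
    [-0.015,0.001,0.078],
  ],
  spin=[0,0,0,0,0,0,0,0,0,0,0],
  squeeze=8,
)

```text
time_s: 16.15
eef_pos: [0.5225, 0.056, 0.2598]
ee_rot: [104.6, 89.5, -170.4]
wrist_force: [-0.2, -0.3, -4.6]
finger_gap: 0.0259
```

```bash
python3 - <<'E'
from h import *
s=bot.get_state();im=bot.camera('scene')[:,:,::-1].copy();print(s['eef_pos'],s['wrist_force'],s['ft_torque'],s['finger_gap'])
top=bot.camera('top')[:,:,::-1];cv2.imwrite('pics/top1.png',top);cv2.imwrite('pics/s9full.png',im)
c=bot.get_calibration('scene');g=s['eef_pos']+[0,0,.002];u=np.array([.9959,-.0906,0]);V=np.array([.0906,.9959,0])
f=3.2;x0,y0=200,120
big=cv2.resize(im[y0:y0+187,x0:x0+250],None,fx=f,fy=f,interpolation=cv2.INTER_CUBIC)
for t,col in((0,(255,0,0)),(15,(0,0,255)),(30,(0,255,0))):
    n=-np.sin(np.radians(t))*u+np.cos(np.radians(t))*np.array([0,0,1.])
    x=np.cos(np.radians(t))*u+np.sin(np.radians(t))*np.array([0,0,1.])
    P=proj(c,[g-a*n+.056*x+b*.03*V for a,b in((.053,1),(.053,-1),(.1034,-1),(.1034,1))])
    cv2.polylines(big,[np.int32((P-[x0,y0])*f+f/2)],True,col,1)
cv2.imwrite('pics/s9.png',big)
E
```

```text
[0.5224546  0.05597715 0.25979395] [-0.17196205 -0.34482226 -4.55638852] [ 0.02130343 -0.00632721  0.05404212] 0.02593879845557795
```

View pics/s9.png

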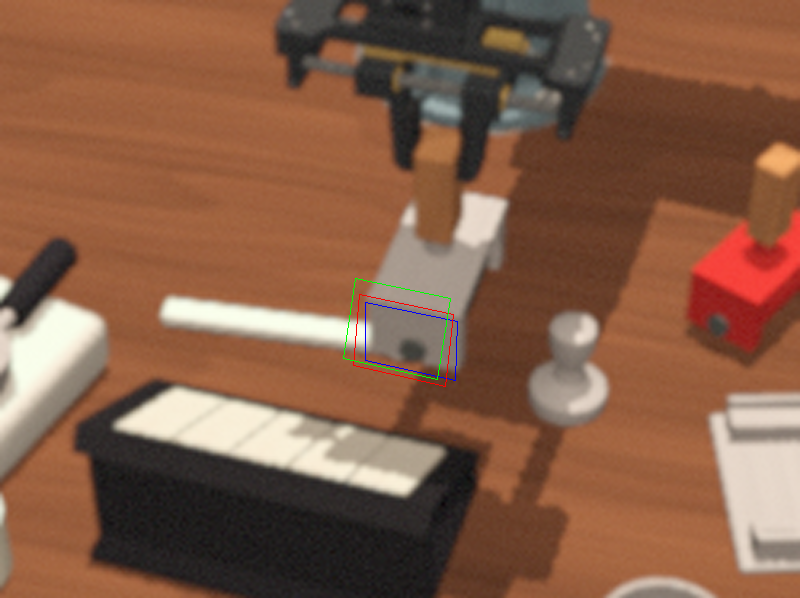

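The roller has swung back upright: the fork face is on the blue 0° outline and the wrist torque is near zero. The strips look level with the frame. Carry it back over the rest.

>>> drive_tool(
  hand=[20,20,20,20,20,20,20,20,20,20,20,20],
  linear=[
    [-0.002,0.01,0],
    [-0.006,0.035,0],
    [-0.01,0.06,0],
    [-0.015,0.09,0],
    [-0.02,0.12,0],
    [-0.025,0.15,0],
    [-0.03,0.18,0],
    [-0.035,0.21,0],
    [-0.039,0.235,0],
    [-0.042,0.252,0],
    [-0.044,0.26,0],
    [-0.044,0.2605,0],
  ],
  spin=[0.02,0.06,0.1,0.14,0.18,0.22,0.26,0.3,0.333,0.333,0.333,0.333],
  squeeze=15,
)

```text
time_s: 17.45
eef_pos: [0.4779, 0.3175, 0.2599]
ee_rot: [104.4, 89.5, -151.4]
wrist_force: [-0.1, -0.3, -4.3]
finger_gap: 0.0258
```

>>> drive_tool(
  hand=[20,20,20,20,20,20],
  linear=[
    [0,0,-0.02],
    [0,0,-0.05],
    [0,0,-0.075],
    [0,0,-0.085],
    [0,0,-0.085],
    [0,0,-0.085],
  ],
  spin=[0,0,0,0,0,0],
  squeeze=8,
)

```text
time_s: 18.05
eef_pos: [0.4788, 0.3174, 0.1761]
ee_rot: [106.6, 89.6, -149.3]
wrist_force: [0.4, 0.5, -3.9]
finger_gap: 0.0258
```

```bash
python3 - <<'E'
from h import *
s=bot.get_state();print(s['time_s'],s['eef_pos'],s['ee_rot'],s['wrist_force'],s['ft_torque'])
w=bot.camera('wrist')[:,:,::-1];sc=bot.camera('scene')[:,:,::-1]
a=w[60:360,170:470];b=sc[150:320,390:510]
cv2.imwrite('pics/d1.png',np.hstack([cv2.resize(a,(450,560)),cv2.resize(b,(345,560))]))
# dock pose from the earlier unobstructed top picture
im=cv2.imread('pics/top1.png');c=bot.get_calibration('top');hsv=cv2.cvtColor(im,cv2.COLOR_BGR2HSV)
roi=np.zeros(im.shape[:2],bool);roi[210:290,190:260]=1
for k in blobs((hsv[...,2]>110)&(hsv[...,1]<90)&roi,200):
    r=cv2.minAreaRect(k);P=onz(c,cv2.boxPoints(r),.006);print(r,P.mean(0),P)
E
```

```text
18.05 [0.47879032 0.31737732 0.17609022] [ 106.58246656   89.55436765 -149.29158596] [ 0.36052886  0.49363603 -3.90898864] [0.10645847 0.02901157 0.00488144]
((251.5, 265.0), (20.0, 15.0), 90.0) [0.4313695  0.22980676 0.006     ] [[0.46135321 0.25185616 0.006     ]
 [0.46004298 0.20736926 0.006     ]
 [0.4014507  0.20788576 0.006     ]
 [0.40263111 0.25211587 0.006     ]]
((221.43142700195312, 245.281494140625), (46.16565704345703, 77.03874206542969), 7.352379322052002) [0.49350971 0.31987911 0.006     ] [[0.3901858  0.40258927 0.006     ]
 [0.61870754 0.37526234 0.006     ]
 [0.59548254 0.23577429 0.006     ]
 [0.36966297 0.26589057 0.006     ]]
```

View pics/d1.png

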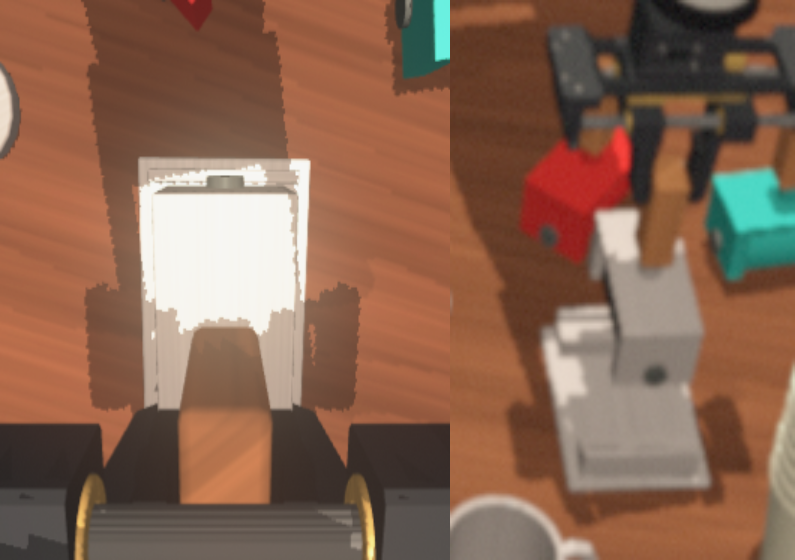

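The wrist view shows the roller upright and parallel to the rest: fork edge at crop row 192, rest edge at row 158. I check the offset along the axle from those rows before lowering.

```bash
python3 - <<'E'
from h import *
s=bot.get_state();c=bot.get_calibration('wrist');T=s['eef_pos'];a=np.radians(14.3);d=np.array([np.cos(a),np.sin(a)])
f=300/560
px=lambda x,y:(170+x*300/450,60+y*f)
for n,uv,z in(('fork edge',px(225,192),T[2]+.002-.0534),('dock edge z0',px(225,158),0.0),('dock edge z8',px(225,158),.008)):
    P=onz(c,[uv],z)[0];print(n,uv,P,'along axle from TCP',(P[:2]-T[:2])@d)
E
```

```text
fork edge (320.0, 162.85714285714286) [0.42188094 0.3027108  0.12537735] along axle from TCP -0.05920801992391318
dock edge z0 (320.0, 144.64285714285714) [0.40855832 0.29905496 0.        ] along axle from TCP -0.07302083593046794
dock edge z8 (320.0, 144.64285714285714) [0.40873582 0.29911837 0.008     ] along axle from TCP -0.07283317092763611
```

>>> drive_tool(
  hand=[20,20,20,20,20,20,20,20,20],
  linear=[
    [0.0045,0.001,0],
    [0.0045,0.001,-0.015],
    [0.0045,0.001,-0.03],
    [0.0045,0.001,-0.04],
    [0.0045,0.001,-0.045],
    [0.0045,0.001,-0.048],
    [0.0045,0.001,-0.05],
    [0.0045,0.001,-0.051],
    [0.0045,0.001,-0.051],
  ],
  spin=[0,0,0,0,0,0,0,0,0],
  squeeze=8,
)

```text
time_s: 19.05
eef_pos: [0.4839, 0.3188, 0.1261]
ee_rot: [109.6, 89.7, -146.3]
wrist_force: [-0.4, -0.1, -4.0]
finger_gap: 0.0261
```

>>> drive_tool(
  hand=[20,20,20,20,20,20],
  linear=[
    [0,0,-0.001],
    [0,0,-0.002],
    [0,0,-0.003],
    [0,0,-0.004],
    [0,0,-0.004],
    [0,0,-0.004],
  ],
  spin=[0,0,0,0,0,0],
  squeeze=8,
)

```text
time_s: 19.65
eef_pos: [0.484, 0.3189, 0.1227]
ee_rot: [111.0, 89.7, -144.9]
wrist_force: [-3.5, -1.9, 3.7]
finger_gap: 0.0261
```

```bash
python3 - <<'E'
from h import *
s=bot.get_state();print(s['time_s'],s['ft_torque'],s['wrist_force'])
sc=bot.camera('scene')[:,:,::-1].copy();c=bot.get_calibration('scene')
a=np.radians(14.3);d=np.array([np.cos(a),np.sin(a),0]);e=np.array([-np.sin(a),np.cos(a),0])
x0,y0,f=400,190,5
big=cv2.resize(sc[y0:y0+115,x0:x0+100],None,fx=f,fy=f,interpolation=cv2.INTER_CUBIC)
for off,col in((.478,(255,0,0)),):
    b=np.array([.482,.3175,0])
    for Q in([b+.056*d+s1*.03*e+[0,0,z] for s1,z in((1,.072),(-1,.072),(-1,.022),(1,.022))],[b+.016*d*k+.013*e*m+[0,0,.16] for k,m in((1,1),(1,-1),(-1,-1),(-1,1))]):
        cv2.polylines(big,[np.int32((proj(c,Q)-[x0,y0])*f+f/2)],True,col,1)
cv2.imwrite('pics/d2.png',big)
E
```

```text
19.65 [-0.19470782  0.48633383  0.03840706] [-3.52047162 -1.8629638   3.73567945]
```

View pics/d2.png

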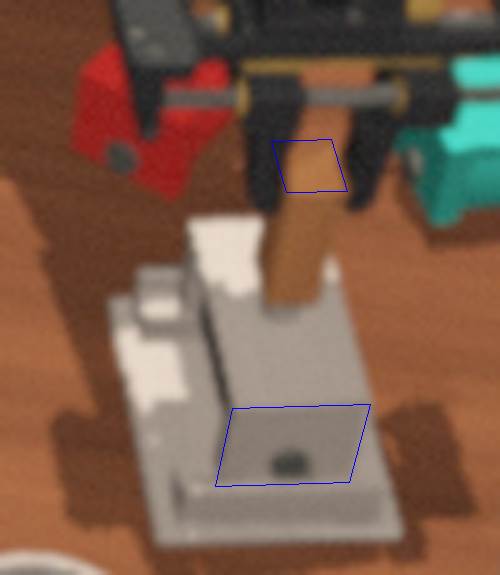

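The fork face sits on the predicted seated outline between the lips, and the handle is upright. Release and withdraw upward.

>>> drive_tool(
  hand=[24,30,36,45,60,80,100,100,100,100,100,100],
  linear=[
    [0,0,0.001],
    [0,0,0.001],
    [0,0,0.001],
    [0,0,0.001],
    [0,0,0.001],
    [0,0,0.001],
    [0,0,0.001],
    [0,0,0.001],
    [0,0,0.001],
    [0,0,0.001],
    [0,0,0.001],
    [0,0,0.001],
  ],
  spin=[0,0,0,0,0,0,0,0,0,0,0,0],
)

```text
time_s: 20.9
eef_pos: [0.484, 0.3189, 0.1237]
ee_rot: [111.0, 89.7, -144.8]
wrist_force: [0.2, -0.4, -0.5]
finger_gap: 0.0881
```

>>> drive_tool(
  hand=[100,100,100,100,100,100,100,100,100,100],
  linear=[
    [0,0,0.01],
    [0,0,0.03],
    [0,0,0.06],
    [0,0,0.1],
    [-0.01,0.01,0.14],
    [-0.03,0.03,0.15],
    [-0.06,0.06,0.15],
    [-0.1,0.09,0.15],
    [-0.13,0.11,0.15],
    [-0.13,0.11,0.15],
  ],
  spin=[0,0,0,0,0,0,0,0,0,0],
)

```text
time_s: 21.9
eef_pos: [0.3504, 0.4312, 0.2748]
ee_rot: [95.0, 89.7, -160.6]
wrist_force: [0.4, -0.2, 1.1]
finger_gap: 0.0878
```

```bash
python3 - <<'E'
from h import *
s=bot.get_state();print(s['time_s'],s['eef_pos'],s['wrist_force'],s['finger_gap'])
sc=bot.camera('scene')[:,:,::-1];t=bot.camera('top')[:,:,::-1]
a=cv2.resize(sc[180:310,220:490],(780,375),interpolation=cv2.INTER_CUBIC)
b=cv2.resize(t[170:290,190:440],(460,220),interpolation=cv2.INTER_CUBIC);b=np.pad(b,((0,0),(0,320),(0,0)))
cv2.imwrite('pics/f.png',np.vstack([a,b]))
# white-quad vertical extent and per-image change of bystanders
d=cv2.absdiff(cv2.imread('pics/top0.png'),np.ascontiguousarray(t)).max(2)
for n,(x,y) in dict(tamper=(281,267),clip=(358,275),cups=(160,203),pitcher=(246,166),tub=(427,232),cup=(409,178)).items():print(n,d[y-14:y+15,x-14:x+15].mean().round(1))
E
```

```text
21.9 [0.35044673 0.43116368 0.27481435] [ 0.42878174 -0.18511168  1.10587289] 0.0878013828346228
tamper 3.1
clip 2.9
cups 1.7
pitcher 3.1
tub 1.6
cup 2.7
```

View pics/f.png

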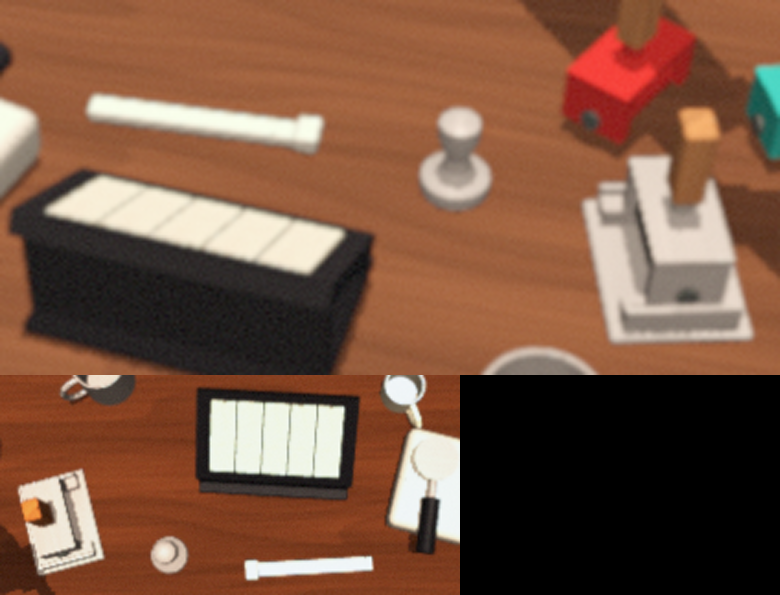

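```bash
python3 -c "
from bench import bot
print(bot.finish_job())"
```

```text
the job is handed in; nothing more can be done
None
```

The job is handed in at about 22 s: all five strips look home, and the roller is standing upright on its rest with the gripper open and clear of it.

**What I did:** I gripped the steel roller by its handle, leaving the red and turquoise look-alikes alone. The tool can only point down, so I let the roller pivot in a light grip against strip 5 until it stood square to the 30° slope. With the grip tight again, I rolled strips 5 to 1 and back at roughly 16 to 25 N against the panel. I lifted it clear, let it swing upright, lowered it onto the rails, released it and backed off.

**Last checks:**
- **Strips:** The wheel ran at a nearly constant depth on both passes, 1.0 to 1.6 mm below the measured frame plane, which is within calibration error. In the final picture the strips look level with the frame.
- **Roller:** It stands upright between the rest's lips, and the wrist force was near zero after release.
- **Other things:** The tamper, clip, cups, pitcher, tub with portafilter, and espresso cup show no change from the first top picture. I did not check the coffee bag numerically, but the arm never went near it.

**Checks that failed or disagreed:**
- **Rest position:** Re-measuring it from the top picture failed because the colour mask ran into other things. I used the wrist view instead, which showed the roller about 5 mm off centre along its axle, and I corrected that before lowering.
- **Touchdown:** There was a small sideways force of about 4 N when the roller touched the rails, gone after release.

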